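# Find the worn crank on the ski press and take it out of use

### The job

One of the three cranks on the ski press has a worn-out socket and rocks much more loosely on its screw than the others. Find it by rocking the cranks gently at the knob, clockwise (seen from above) until it bites and then back anticlockwise until it bites, without turning any screw, because a glued ski is curing under them. Then lift the worn crank off and lay it in the grey parts tray, leaving the sound cranks seated on their screws and everything else where it is.

Things in the scene. Friction and masses are not known exactly. Their poses are not given: they have to be found in the camera images.
- crank_a: one of three look-alike dark steel cranks, each on one press screw. Origin: centre of the hub's underside, on the screw's axis; z up; the arm (22 wide, 10 to 22 above the origin) runs along -x to the knob. About 0.4 to 0.75 kg, balanced near the hub. Held on by its weight alone: the hub's hidden socket drops over a tang and stud, freed by lifting it straight up 35 mm
- knob_a (a point): middle of the upright black knob of crank_a: 80 from the screw's axis (x -80, z +48 in the crank's frame, same axes); knob 26 diameter, from 25 to 71 above the crank's origin. A sound crank's knob travels some 9 to 18 mm between its two bites (felt at about 5 N), the worn one's some 48 to 60 mm
- hub_a (a point): centre of the top face of the hub of crank_a, 40 above the crank's origin, same axes. The hub is 40 high and has two flat faces 44 apart (across y), 30 long in x, to grip it by
- screw_a_end (a point): centre of the 42 mm shoulder on top of the screw under crank_a, where the hub sits: 33 above the beam's top, 173 above the bench. z up; x along the tang: at mid-slack the crank's axes are parallel to these
- screw_a (a joint): turn of the screw under crank_a (rad, 0 at the start, positive anticlockwise from above). The crank turns freely through its slack, then bites on the tang; the screw's friction holds until about 18 N is pushed at the knob (1.45 N m), beyond that the screw turns
- crank_b: one of three look-alike dark steel cranks, each on one press screw. Origin: centre of the hub's underside, on the screw's axis; z up; the arm (22 wide, 10 to 22 above the origin) runs along -x to the knob. About 0.4 to 0.75 kg, balanced near the hub. Held on by its weight alone: the hub's hidden socket drops over a tang and stud, freed by lifting it straight up 35 mm
- knob_b (a point): middle of the upright black knob of crank_b: 80 from the screw's axis (x -80, z +48 in the crank's frame, same axes); knob 26 diameter, from 25 to 71 above the crank's origin. A sound crank's knob travels some 9 to 18 mm between its two bites (felt at about 5 N), the worn one's some 48 to 60 mm
- hub_b (a point): centre of the top face of the hub of crank_b, 40 above the crank's origin, same axes. The hub is 40 high and has two flat faces 44 apart (across y), 30 long in x, to grip it by
- screw_b_end (a point): centre of the 42 mm shoulder on top of the screw under crank_b, where the hub sits: 33 above the beam's top, 173 above the bench. z up; x along the tang: at mid-slack the crank's axes are parallel to these
- screw_b (a joint): turn of the screw under crank_b (rad, 0 at the start, positive anticlockwise from above). The crank turns freely through its slack, then bites on the tang; the screw's friction holds until about 18 N is pushed at the knob (1.45 N m), beyond that the screw turns
- crank_c: one of three look-alike dark steel cranks, each on one press screw. Origin: centre of the hub's underside, on the screw's axis; z up; the arm (22 wide, 10 to 22 above the origin) runs along -x to the knob. About 0.4 to 0.75 kg, balanced near the hub. Held on by its weight alone: the hub's hidden socket drops over a tang and stud, freed by lifting it straight up 35 mm
- knob_c (a point): middle of the upright black knob of crank_c: 80 from the screw's axis (x -80, z +48 in the crank's frame, same axes); knob 26 diameter, from 25 to 71 above the crank's origin. A sound crank's knob travels some 9 to 18 mm between its two bites (felt at about 5 N), the worn one's some 48 to 60 mm
- hub_c (a point): centre of the top face of the hub of crank_c, 40 above the crank's origin, same axes. The hub is 40 high and has two flat faces 44 apart (across y), 30 long in x, to grip it by
- screw_c_end (a point): centre of the 42 mm shoulder on top of the screw under crank_c, where the hub sits: 33 above the beam's top, 173 above the bench. z up; x along the tang: at mid-slack the crank's axes are parallel to these
- screw_c (a joint): turn of the screw under crank_c (rad, 0 at the start, positive anticlockwise from above). The crank turns freely through its slack, then bites on the tang; the screw's friction holds until about 18 N is pushed at the knob (1.45 N m), beyond that the screw turns
- press: red ski repair press standing fixed across the bench: base 130 x 660, 15 thick, columns 50 wide at 285 either side, steel beam 70 wide and 620 long along its y, top 140 above the bench; a ski 82 wide lies along y under the three screws' pads. Origin: on the bench under the beam's middle; the screws stand on the beam's centre line 170 apart
- tray: open grey plastic parts tray on the bench on the robot's side of the press, 170 (its x) x 240 (its y) x 45 high, walls and floor 5 thick. Origin: centre of its underside
- glue: white glue bottle 52 diameter, 130 high, standing on the bench; origin at its foot
- driver: screwdriver with black handle lying on the bench; origin under its middle
- scraper: flat clear-green ski scraper 60 x 130 x 6 lying on the bench
Not all that is in view belongs to the job. Leave any green or pink look-alike of the crank_b alone.

How it is judged:
On the way, in this order (a step that is already met when the one before it is completed fails the run):
1. the worn crank, on its screw, has been rocked clockwise to the end of its slack (((y of knob_a in the frame of screw_a_end above 0.019 m and distance between crank_a and screw_a_end below 0.008 m) or (y of knob_b in the frame of screw_b_end above 0.019 m and distance between crank_b and screw_b_end below 0.008 m) or (y of knob_c in the frame of screw_c_end above 0.019 m and distance between crank_c and screw_c_end below 0.008 m))), for 0.05 s.
2. then it has been rocked back anticlockwise to the other end of its slack (((y of knob_a in the frame of screw_a_end below -0.019 m and distance between crank_a and screw_a_end below 0.008 m) or (y of knob_b in the frame of screw_b_end below -0.019 m and distance between crank_b and screw_b_end below 0.008 m) or (y of knob_c in the frame of screw_c_end below -0.019 m and distance between crank_c and screw_c_end below 0.008 m))), for 0.05 s.
At the end, for the whole second after the job is handed in: the worn crank lies at rest wholly inside the parts tray; both sound cranks sit on their screws (hubs within 6 mm of where they were); no screw has turned by more than 0.06 rad (3.5 degrees) (x of worn_crank_hub in the frame of tray between -0.08 and 0.08 m and y of worn_crank_hub in the frame of tray between -0.115 and 0.115 m and x of worn_crank_knob in the frame of tray between -0.08 and 0.08 m and y of worn_crank_knob in the frame of tray between -0.115 and 0.115 m and height (world z) of worn_crank_hub below 0.07 m and linear speed of each of crank_a, crank_b, crank_c below 0.02 m/s and distance of each of sound_crank_1_hub, sound_crank_2_hub from where it was at the start of the episode below 0.006 m and not (value of joint any of screw_a, screw_b, screw_c above 0.06 rad or value of joint any of screw_a, screw_b, screw_c below -0.06 rad)); the robot touches nothing.
It fails at once if a screw turned by more than 0.06 rad (3.5 degrees) (value of joint any of screw_a, screw_b, screw_c above 0.06 rad or value of joint any of screw_a, screw_b, screw_c below -0.06 rad).
It fails at once if a sound crank lifted off its seat by more than 20 mm (distance of any of sound_crank_1_hub, sound_crank_2_hub from where it was at the start of the episode above 0.02 m).
It fails at once if a crank dropped or thrown (faster than 1.3 m/s) (linear speed of any of crank_a, crank_b, crank_c above 1.3 m/s).
It fails at once if the tray, bottle, screwdriver or scraper moved by more than 30 mm (distance of any of tray, glue, driver, scraper from where it was at the start of the episode above 0.03 m).
It also fails if it takes over 72 s, if anything falls off the work surface, if the arm or the gripper's body presses on something with over 40 N, if the wrist force passes 120 N, or if a joint passes its speed limit or range.

### The arm

A 6-joint arm with a two-finger parallel gripper is mounted at the origin on the work surface. World frame = base frame: x ahead of the robot, y to its left, z up, the work surface at z = 0. Lengths are in m, angles in rad, forces in N, time in s.
With the tool pointing down it reaches from about 0.35 to 0.725 m from the base axis. Payload 4.3 kg.
Tool frame: the origin (TCP) lies midway between the tips of the shut fingers; the grasp point (between the pads) lies 19 mm behind it; z points along the fingers, y is the line along which they close (so a half turn about z gives the same grasp; the last joint's range is limited). The gripper opens to 85 mm and grips with 20 to 120 N. Pads are 22 mm wide; open, the fingers measure 114 mm over their backs; the gripper's body (76 mm by 85 mm) begins 54 mm behind the grasp point. The pads swing forward as they close: fully open they stand 13 mm farther back than shut.
Start: joints at [1.015, 0.377, 0.081, 1.274, 0, 1.46], TCP at [0.248, 0.519, 0.231] pointing down, gripper open.
Joint ranges: [-2.72, 2.72], [-0.84, 1.66], [-1.02, 1.22], [-1.77, 2.12], [-1.37, 1.28], [-3.14, 3.14]. Speed limits (rad/s): [2.57, 2.57, 3.14, 3.14, 3.14, 3.14].

### API

Orientations are given as a 3x3 rotation matrix whose columns are the frame's x, y, z axes.
In Python, from station import env, planner, vision, job gives the robot as it stands. Calls block until the motion is done:
- env.move_to(position, orientation): joint-space move of the TCP to a pose.
- env.line_to(position, orientation=None, v=0.15, force_limit=None): straight line of the TCP; orientation=None keeps the orientation; v is the mean speed in m/s. With force_limit (N) it stops when the force on the tool has changed by that much, and returns True; else False.
- env.movej(angles): joint-space move.
- env.let_go() and env.gripper_close(effort=None): open the fingers fully, or close them until they stop; effort is the grip in N (None keeps the last).
- env.sleep(seconds).
- planner.inverse_kinematics(position, orientation): joint angles nearest the present ones, or None.
- vision.grab_frame(name): name is "side" or "top" or "wrist"; returns a dict with "img" (480x640x3 uint8, red, green, blue), "K" (3x3 intrinsics, pixels), "R" (3x3) and "t" (3): a world point X has camera coordinates R X + t. Camera axes: x right, y down, z forward; pixel columns grow to the right and rows downward; lengths in m; the calibration is good to about 2 mm. The wrist camera is an equidistant fisheye: a pixel r from the principal point sees the ray r / f radians off the axis. A picture is of the moment at which its call begins. There is no depth.
A pose or a line that the arm cannot do raises env.MotionError and nothing moves.
- job.job_done(): hands the job in; it is judged then, once.
Readings, each from a call of its own:
- env.current_t(): time.
- env.current_qpos(): joint angles.
- env.current_joint_vel(): joint speeds.
- env.current_tau(): joint torques, N m.
- env.current_ee_pos(): TCP position.
- env.current_eef_rot(): TCP orientation.
- env.current_contact_force(): force on the tool from outside, world axes, zero at the start.
- env.current_wrist_torque(): the same for the moment, N m.
- env.current_grip_width(): finger opening in m.
- env.current_finger_force(): force on a finger pad.
Only numpy, scipy, OpenCV 4.12 (cv2) and the standard library are available. Lean on these libraries where they do the work, as an engineer would, in place of code of your own. Each camera call takes 0.05 s, during which the arm holds its last target. There are 200 camera calls.

## Working session

There is one attempt and no reset: what is moved stays moved. The work goes in short steps, each a Python script; the robot and the scene stay as the last script left them, time stands still between calls to the robot, and variables do not carry over. Pictures are saved under pics/ and viewed, at most 10 in all, crops included, and the job is handed in when it is done.

```bash
mkdir -p pics; ls; python3 - <<'E'
from station import env, planner, vision, job
import cv2,numpy as np
for n in ["top","side"]:
    f=vision.grab_frame(n); cv2.imwrite(f"pics/{n}0.png",f["img"][:,:,::-1]); np.savez(f"pics/{n}0.npz",**f)
    print(n,f["K"].round(1).tolist(),f["R"].round(3).tolist(),f["t"].round(3).tolist(), (-f["R"].T@f["t"]).round(3))
print(env.current_t(),env.current_eef_rot().round(3).tolist())
E
```

```text
pics
top [[460.3, 0.0, 323.6], [0.0, 460.3, 232.8], [0.0, 0.0, 1.0]] [[0.025, -1.0, -0.007], [-0.982, -0.023, -0.189], [0.189, 0.011, -0.982]] [0.016, 0.649, 1.202] [0.41  0.018 1.303]
side [[564.1, 0.0, 312.3], [0.0, 564.1, 241.3], [0.0, 0.0, 1.0]] [[0.929, -0.371, -0.005], [-0.23, -0.567, -0.791], [0.291, 0.736, -0.612]] [-0.559, 0.264, 1.134] [ 0.25  -0.892  0.9  ]
0.1 [[-0.902, 0.431, -0.001], [0.431, 0.902, -0.002], [0.0, -0.002, -1.0]]
```

View pics/top0.png

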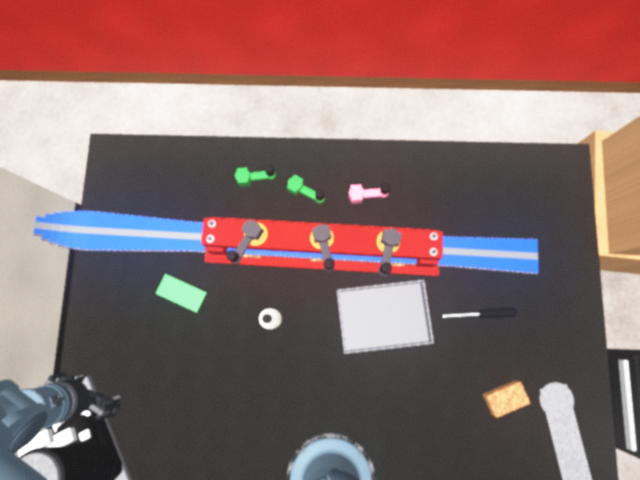

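View pics/side0.png

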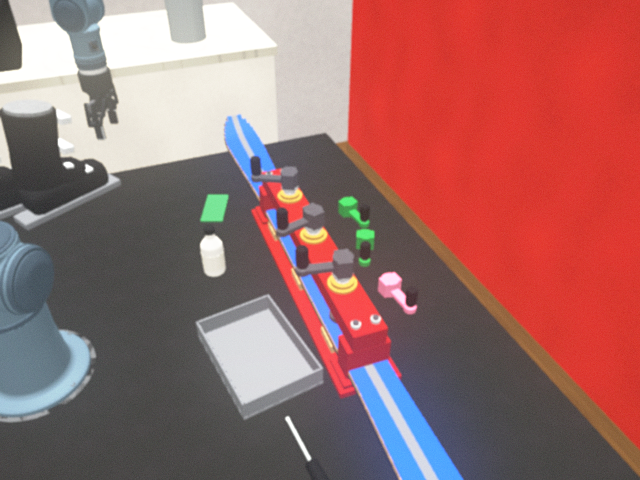

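The top view shows hubs near (252,231), (321,236) and (390,240), with knobs near (233,257), (329,265) and (386,268). The tray is around (385,317). The side view agrees, and the green and pink decoys lie behind the press. Next I'll measure.

```bash
cat > h.py <<'E'
import numpy as np, cv2
def ray(f,px):
    d=f["R"].T@np.linalg.solve(f["K"],[px[0],px[1],1.]); return -f["R"].T@f["t"], d
def onz(f,px,z):
    c,d=ray(f,px); return c+d*(z-c[2])/d[2]
def proj(f,X):
    p=f["K"]@(f["R"]@np.asarray(X)+f["t"]); return p[:2]/p[2]
def tri(f1,p1,f2,p2):
    c1,d1=ray(f1,p1);c2,d2=ray(f2,p2)
    s=np.linalg.lstsq(np.c_[d1,-d2],c2-c1,rcond=None)[0]
    a,b=c1+s[0]*d1,c2+s[1]*d2; return (a+b)/2,np.linalg.norm(a-b)
E
python3 - <<'E'
from h import *
f=dict(np.load("pics/top0.npz")); s=dict(np.load("pics/side0.npz"))
for n,g,box in(("top",f,(215,215,415,280)),("side",s,(235,145,370,290))):
    x0,y0,x1,y1=box; im=g["img"][y0:y1,x0:x1]; hsv=cv2.cvtColor(im,cv2.COLOR_RGB2HSV)
    v=im.max(2)
    for nm,m in(("grey",(hsv[...,1]<70)&(v>50)&(v<150)),("black",(v<45))):
        k,_,st,ce=cv2.connectedComponentsWithStats(m.astype(np.uint8),connectivity=4)
        for i in range(1,k):
            if st[i,4]>25: print(n,nm,(ce[i]+[x0,y0]).round(1),(st[i]+[x0,y0,0,0,0]).tolist())
    cv2.imwrite(f"pics/{n}c.png",cv2.resize(im,None,fx=4,fy=4,interpolation=2)[:,:,::-1])
m=cv2.inRange(cv2.cvtColor(f["img"],cv2.COLOR_RGB2HSV),(0,0,120),(180,45,255)); m[:270]=0;m[360:]=0;m[:,:325]=0;m[:,440:]=0
c=max(cv2.findContours(m,0,2)[0],key=cv2.contourArea); r=cv2.minAreaRect(c); print(r)
P=np.array([onz(f,p,.045) for p in cv2.boxPoints(r)]);print(P.round(3),P.mean(0),np.linalg.norm(P-np.roll(P,1,0),axis=1))
E
```

```text
top grey [345.3 218.4] [215, 215, 200, 12, 1208]
top grey [303.3 267.8] [215, 229, 200, 51, 2661]
top grey [322.7 240.7] [315, 236, 15, 11, 64]
side grey [323.  198.9] [251, 145, 119, 145, 7597]
side grey [251.  243.8] [235, 162, 52, 128, 3348]
side grey [301.6 249. ] [297, 246, 10, 7, 50]
((384.6663818359375, 315.94232177734375), (65.98528289794922, 91.66108703613281), 83.41805267333984)
[[ 0.498 -0.004  0.045]
 [ 0.533 -0.251  0.045]
 [ 0.359 -0.268  0.045]
 [ 0.326 -0.027  0.045]] [ 0.42901131 -0.13762556  0.045     ] [0.17389849 0.25017009 0.17454652 0.24359971]
```

```bash
python3 - <<'E'
import cv2,numpy as np
a=cv2.imread("pics/topc.png");b=cv2.imread("pics/sidec.png");print(a.shape,b.shape)
E
```

```text
(260, 800, 3) (580, 540, 3)
```

View pics/topc.png

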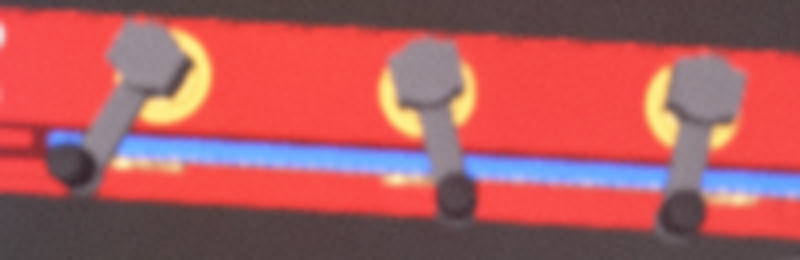

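The crop (×4, offset 215,215) shows hub tops at about (148,57), (427,72) and (708,87). Knob tops are at about (72,163), (456,195) and (683,211).

```bash
python3 - <<'E'
from h import *
f=dict(np.load("pics/top0.npz")); s=dict(np.load("pics/side0.npz"))
H=[onz(f,np.array(p)/4+215-.375,.213) for p in((148,57),(427,72),(708,87))]
N=[onz(f,np.array(p)/4+215-.375,.244) for p in((72,163),(456,195),(683,211))]
for h,n in zip(H,N): d=(h-n)[:2];print(h.round(4),n.round(4),np.linalg.norm(d),np.degrees(np.arctan2(d[1],d[0])), "side px",proj(s,h).round(1),proj(s,n).round(1))
print(np.linalg.norm(H[0]-H[1]),np.linalg.norm(H[2]-H[1]))
d=(H[0]-H[2]);print("press yaw",np.degrees(np.arctan2(-d[0],d[1])))
print(proj(f,[.248,.519,.231]))
im=s["img"][140:290,235:375].copy()
im=cv2.resize(im,None,fx=4,fy=4,interpolation=2)
for X in H+N: cv2.circle(im,tuple(int(v) for v in (proj(s,X)-[235,140])*4),3,(0,255,0),-1)
cv2.imwrite("pics/sidec.png",im[:,:,::-1])
E
```

```text
[0.6247 0.2046 0.213 ] [0.5547 0.2401 0.244 ] 0.07842602558881294 -26.878727245643525 side px [288.7 171.8] [255.1 158.9]
[0.6195 0.0357 0.213 ] [0.5415 0.0165 0.244 ] 0.08033756095411738 13.808989862653814 side px [313.2 209.7] [281.2 210.3]
[ 0.6143 -0.1336  0.213 ] [ 0.5353 -0.1147  0.244 ] 0.08118887126578749 -13.466749956641863 side px [343.4 256.6] [301.3 247.9]
0.16900885732815063 0.16932970127208286
press yaw -1.7572384435957196
[100.68035626 389.26604598]
```

View pics/sidec.png

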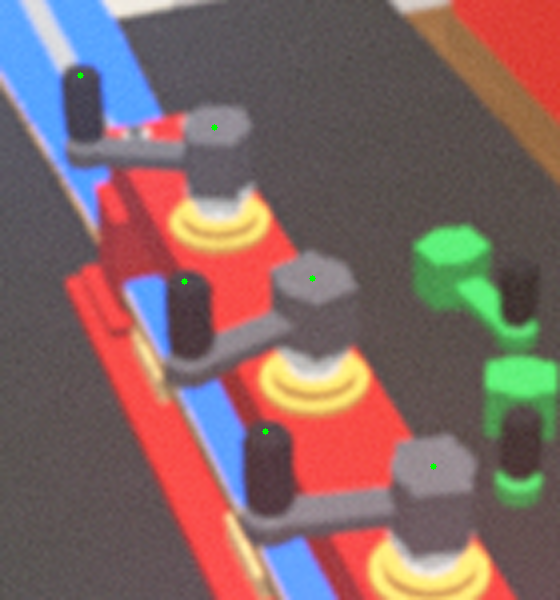

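The side projection puts all six points within about 2 mm of the hub and knob tops. Spacing comes out at 169 mm against 170, and radii at 78–81 against 80. I'll rock crank a (left) first, with shut fingers turned so they are thin along y.

```bash
cat > rock.py <<'E'
from station import env, planner, vision, job
from h import *
HUB=dict(a=(.6247,.2046),b=(.6195,.0357),c=(.6143,-.1336))
KN=dict(a=.2401,b=.0165,c=-.1147)
R=np.array([[0,1.,0],[1,0,0],[0,0,-1]]); Z,UP=.218,.275
def push(x,ky,s):
    "push the knob at y=ky in direction s; returns knob y at the bite"
    y=ky-s*.036
    env.line_to([x,y,UP],v=.25); env.line_to([x,y,Z],v=.12)
    hit=env.line_to([x,y+s*.085,Z],v=.03,force_limit=5)
    p=env.current_ee_pos(); F=env.current_contact_force()
    env.line_to([x,p[1]-s*.004,Z],v=.05)
    print("s",s,"hit",hit,"knob y",round(p[1]+s*.024,4),"F",F.round(1),"t",env.current_t())
    if not hit: raise SystemExit("no bite")
    env.line_to([x,p[1]-s*.004,UP],v=.15)
    return p[1]+s*.024
def rock(n):
    h=HUB[n]; x=h[0]-.075
    y1=push(x,KN[n],1); y2=push(x,y1,-1)
    ang=np.degrees(np.arcsin(-(np.array([y1,y2])-h[1])/.08))
    print(n,"travel mm",(y1-y2)*1e3,"crank yaw at bites",ang.round(1)); return ang
E
python3 - <<'E'
from rock import *
env.gripper_close(20)
env.line_to([.248,.519,.29],v=.2)
env.move_to([HUB['a'][0]-.075,KN['a']-.036,UP],R)
print(env.current_t(),env.current_ee_pos(),env.current_grip_width(),env.current_qpos().round(2))
rock('a')
E
```

```text
2.9167 [0.54918617 0.20508302 0.27497348] 0.00030367820099868535 [0.25 0.4  0.22 1.4  0.   1.82]
s 1 hit True knob y 0.2516 F [ 0.4 -1.9  1. ] t 5.2333
s -1 hit True knob y 0.2418 F [-0.2  2.2  1.4] t 8.2
a travel mm 9.81405534165855 crank yaw at bites [-36.  -27.7]
```

Crank a travels 9.8 mm, so it is sound. Next is b.

```bash
python3 - <<'E'
from rock import *
h=HUB['b']
env.move_to([h[0]-.075,KN['b']-.036,UP],R)
a=rock('b')
if abs(a[0]-a[1])<25:
    h=HUB['c']; env.move_to([h[0]-.075,KN['c']-.036,UP],R); rock('c')
f=vision.grab_frame("top"); cv2.imwrite("pics/top1.png",cv2.resize(f["img"][200:370,205:450],None,fx=3,fy=3,interpolation=2)[:,:,::-1]); np.savez("pics/top1.npz",**f)
E
```

```text
s 1 hit True knob y 0.0454 F [-0.5 -3.   1.1] t 12.475
s -1 hit True knob y -0.0044 F [0.5 2.8 1.5] t 16.1833
b travel mm 49.830093013569346 crank yaw at bites [-7.  30.1]
```

Crank b travels 50 mm, so it is the worn one. I'll grip the flats just inside the anticlockwise bite at 28° yaw and lift straight up.

```bash
cat >> rock.py <<'E'
def Rc(deg):
    "tool down, closing along the y of a crank with this yaw"
    a=np.radians(deg+90); y=np.array([np.cos(a),np.sin(a),0]); z=np.array([0,0,-1.]); return np.c_[np.cross(y,z),y,z]
E
python3 - <<'E'
from rock import *
h=HUB['b']; G=Rc(28)
p=env.current_ee_pos(); env.line_to([*p[:2],.30],v=.2); env.let_go()
env.move_to([*h,.29],G)
f=vision.grab_frame("wrist"); cv2.imwrite("pics/wrist1.png",f["img"][:,:,::-1])
print("descent hit",env.line_to([*h,.178],v=.1,force_limit=8),env.current_ee_pos())
env.gripper_close(50)
print("grip",env.current_grip_width(),env.current_finger_force(),env.current_contact_force().round(1),env.current_wrist_torque().round(2),env.current_t())
f=vision.grab_frame("side"); cv2.imwrite("pics/side1.png",f["img"][130:330,220:400][:,:,::-1].repeat(3,0).repeat(3,1))
E
```

```text
descent hit False [0.6200638  0.0356542  0.17881641]
grip 0.04344545737836159 52.53270473331213 [-2.8  5.2  3.7] [ 1.06  0.33 -0.07] 21.3667
```

View pics/side1.png

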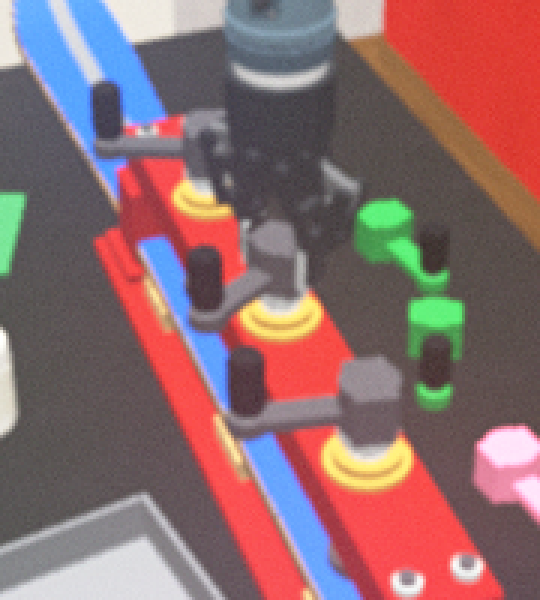

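The hub is gripped: 43.4 mm width against 44 nominal, at 52 N. The picture shows the fingers either side of hub b at about (272,260), with a and c undisturbed. I'll lift it and check from the side.

```bash
python3 - <<'E'
from rock import *
p=env.current_ee_pos()
print(env.line_to([p[0],p[1],p[2]+.045],v=.06,force_limit=25),env.current_grip_width(),env.current_contact_force().round(1),env.current_wrist_torque().round(2))
env.line_to([p[0],p[1],p[2]+.085],v=.12)
f=vision.grab_frame("side"); cv2.imwrite("pics/side2.png",f["img"][100:300,220:400][:,:,::-1].repeat(3,0).repeat(3,1))
print(env.current_grip_width(),env.current_contact_force().round(1),env.current_ee_pos(),env.current_t())
t=np.array([.429,-.1376]);a=np.radians(7);ty=np.array([-np.sin(a),np.cos(a)])
q=t+.037*ty
for z in(.264,.012): print(q,planner.inverse_kinematics([*q,z],Rc(97)))
E
```

```text
False 0.043341573427159635 [ 0.4 -0.2 -6.4] [ 0.03 -0.08 -0.02]
0.04323175034018894 [ 0.1  0.3 -7.3] [0.61900827 0.0377162  0.26278369] 22.8667
[ 0.42449083 -0.10087579] [-0.37890526  0.08777743 -0.20962219  1.2733967   0.         -2.07187463]
[ 0.42449083 -0.10087579] [-0.37890526  0.31089754 -0.65032628  0.60957251  0.         -2.07187463]
```

View pics/side2.png

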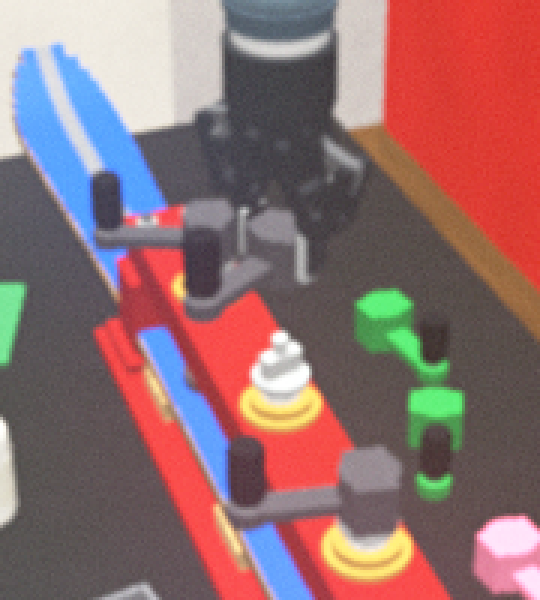

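Crank b is off and held between the pads at about (270,240), with the bare stud at (280,365). Carrying it to the tray.

```bash
python3 - <<'E'
from rock import *
q=[.4245,-.1009]; G=Rc(97)
env.line_to([.5,.02,.264],v=.2)
env.move_to([*q,.264],G)
env.line_to([*q,.04],v=.15)
hit=env.line_to([*q,.006],v=.03,force_limit=6)
p=env.current_ee_pos(); print(hit,p,env.current_contact_force().round(1),env.current_grip_width(),env.current_t())
E
```

```text
True [ 0.42420899 -0.10076084  0.01080243] [0.1 0.  6. ] 0.04350350123478586 27.5
```

Contact came at 10.8 mm against a predicted 11 mm. Releasing, withdrawing and checking.

```bash
python3 - <<'E'
from rock import *
p=env.current_ee_pos()
env.let_go(); print(env.current_contact_force().round(1))
env.line_to([p[0],p[1],.14],v=.1); env.line_to([p[0],p[1],.3],v=.2)
env.move_to([.3,.35,.35],R); env.sleep(.5)
f=vision.grab_frame("top"); cv2.imwrite("pics/top2.png",cv2.resize(f["img"][205:365,205:450],None,fx=3,fy=3,interpolation=2)[:,:,::-1])
print(env.current_contact_force().round(1),env.current_t())
E
```

```text
[-0.2 -0.4 -0.7]
[0.6 0.7 0.3] 34.575
```

View pics/top2.png

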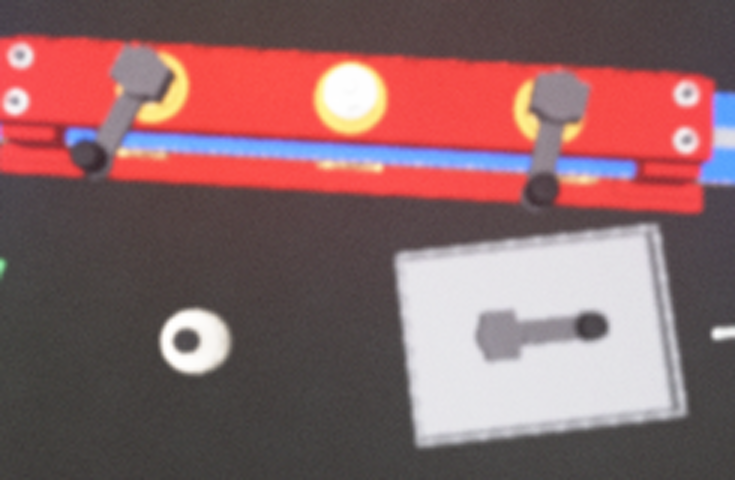

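The worn crank lies in the middle of the tray at about (540,332). Cranks a and c are still seated, and the tray and bottle haven't moved.

```bash
python3 -c "
from station import job
print(job.job_done())"
```

```text
the job is handed in; nothing more can be done
None
```

The worn crank was b: its knob travelled about 50 mm between bites against about 10 mm for a (c was not rocked), and it now lies in the parts tray with a and c still seated; the job is handed in, but no verdict came back.

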